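# Slide the cap along the rail into the empty corner pocket

### The job

One white screw cap lies out on the grey cap plate; load it into the empty corner pocket, the one at the end of the rail that does not already hold a cap. Without lifting or tipping it, push it with the fingertips across the plate until it touches the long rail about where it lies, then slide it along, keeping it against the rail, until it is home in the corner, touching both the rail and the end stop. Do not disturb the cap in the other pocket or the bottles and cap standing round the plate, and back away when done.

Things in the scene. Friction and masses are not known exactly. Their poses are not given: they have to be found in the camera images.
- cap_plate: Grey-painted metal plate fixed to the worktop, 100 mm (its x) by 290 mm (its y), top face 8 mm above the worktop. Origin at the middle of its underside, on the worktop. At yaw 0 its x axis points away from the robot, toward the rail; y to the left, along the rail; z up. A corner pocket at each end, where rail and end stop meet.
- rail_face (a point): The long steel rail on the plate's far edge, the whole 290 mm long, 14 mm thick, 16 mm high above the plate. This point: top edge of its inner face, at mid length; in plate axes x = +36, y = 0, z = +24 mm.
- stop_left (a point): Steel end stop at the left (+y) end, as high as the rail, 12 mm thick; point: middle of its inner face's top edge, plate y = +133 mm; it reaches from the rail 50 mm toward the robot (plate x -14 to +36). Facing the rail the pocket has a lip only 4 mm high above the plate, 27 mm from the rail, 8 mm wide, reaching 24 mm out from the stop; fingertips 5 mm or more above the plate pass over it.
- stop_right (a point): The same end stop and lip at the right (-y) end: middle of the top edge of the stop's inner face, plate y = -133 mm.
- nest: The empty pocket: thin dark rubber pad (18 mm across, 0.4 mm, no obstacle) on the plate's top face in whichever pocket (left or right) is empty. Origin at the pad's centre on the top face of the plate, which is where the centre of a cap lies when it touches both rail and stop (12 mm from each). Axes parallel to the plate's.
- cap: The cap to move: white ribbed plastic screw cap, 23 mm across, 14 mm high, about 15 g, lying flat on the plate out in the open middle part, away from the rail. Origin at the centre of its underside, z up; slides easily on the smooth plate and rail (friction about 0.25).
- cap_seated: An identical white cap, 23 mm across and 14 mm high, loose but already seated in the other corner pocket; leave it. Origin at the centre of its underside.
- open_bottle: Open amber bottle, 33 mm across, 72 mm high, standing on the worktop beyond the right end of the plate; leave it. Origin at the centre of its underside.
- white_cap_bottle: Amber bottle with a white cap, 33 mm across, 73 mm high, on the worktop to the right; leave it. Origin at the centre of its underside.
- tall_bottle: Open amber bottle, 39 mm across, 87 mm high, on the worktop to the right; leave it. Origin at the centre of its underside.
- spare_cap: Another white cap like the first, lying on the worktop to the right, not on the plate; leave it. Origin at the centre of its underside.
- vial: Small amber bottle with a black cap, 28 mm across, 63 mm high, on the worktop beyond the left end of the plate; leave it. Origin at the centre of its underside.

How it is judged:
By the outcome, as a careful person would: the job done as asked, in the order asked, and still so for the second after the job is handed in, with the robot touching nothing.
It also fails if it takes over 40 s, if anything falls off the work surface, if the arm or the gripper's body presses on something with over 40 N, if the wrist force passes 120 N, or if a joint passes its speed limit or range.

### The arm

A 6-joint arm with a two-finger parallel gripper is mounted at the origin on a cart in front of the work surface, level with it; the furniture and walls round the work are solid. World frame = base frame: x ahead of the robot, y to its left, z up, the work surface at z = 0. Lengths are in m, angles in rad, forces in N, time in s.
With the tool pointing down it reaches from about 0.275 to 0.725 m from the base axis. Payload 5.6 kg.
Tool frame: the origin (TCP) lies where the fingers leave the gripper's body, on its centre line; the fingertips stand 73 mm ahead of it and the grasp point (between the pads) lies 54 mm ahead of it; z points along the fingers, y is the direction in which the jaws open and shut (so a half turn about z gives the same grasp; the last joint's range is limited). The gripper opens to 85 mm and grips with 20 to 120 N. Pads are 22 mm wide; open, the fingers measure 114 mm over their backs; the gripper's body (76 mm by 85 mm) begins 54 mm behind the grasp point. The pads swing forward as they close: fully open they stand 13 mm farther back than shut.
Start: joints at [1.572, 0.255, 0.108, 0, -1.424, -0.285], TCP at [0.154, 0.528, 0.304] pointing down, gripper open.
Joint ranges: [-2.95, 2.95], [-1.21, 1.97], [-1.09, 1.5], [-2.87, 1.71], [-2.94, -0.07], [-3.05, 3.05]. Speed limits (rad/s): [2.57, 2.57, 3.14, 3.14, 3.14, 3.14].

### API

Orientations are given as a rotation vector (axis times angle).
In Python, from cell import read_state, vision, ticket gives the robot as it stands.
- The arm moves only by the tool move_arm, never from a script. Its argument "moves" is a list of rows, each an object of numbers: "hand": the opening in per cent of the stroke, from 0 (shut) to 100 (fully open); "x", "y", "z": the shift along the tool's x, y, z in m; "roll": the turn about the tool's z in rad. A call has 1 to 20 rows; each row is the pose to reach, as a shift and turn from the pose commanded when the call began, along the tool's axes at that moment; what a row does not reach only later rows make up. A row lasts 1/12 s, in which the tool goes at most 41.7 mm and 7.16 degrees, less where a joint would pass 70% of its speed; a pose out of reach is approached as far as the arm can. A call with a gripper value outside its range is refused whole. The fingers move at their own pace and stop on an object; "force" is the grip in N (left out, the last holds). Time passes only in rows, so rows that repeat a pose let the fingers close. It gives the time, the measured TCP pose, the force and the opening at its end, in the units of the state.
- read_state(): the state, without advancing time (a new reading comes with each control period).
- vision.camera(name): name is "scene" or "top"; returns the picture (400x640x3 uint8, red, green, blue); there is no depth.
- vision.get_calibration(name): a dict with "fovy" (degrees; the focal length in pixels is half the picture's height over the tangent of half this angle, whatever the lens; pixels are square), "cx", "cy" (the principal point, pixels), "dist" ([k1, k2, p1, p2, k3] as OpenCV has them; the pictures are not rectified), "pose" (4x4, takes a point from camera to world coordinates). Camera axes: x right, y down, z forward; pixel columns grow to the right and rows downward; lengths in m; the calibration is good to about 2 mm. A picture is of the moment at which its call begins. get_calibration takes no time and is no camera call.
- ticket.close_job(): hands the job in, once; it reports no verdict.
The state is a dict: "clock": time; "qpos": joint angles; "qd": joint speeds; "tau": joint torques, N m; "eef_pos": TCP position; "eef_rot": TCP orientation; "contact_force": force on the tool from outside, world axes, zero at the start; "moment": the same for the moment, N m; "width": finger opening in m.
Only numpy, scipy, OpenCV 4.12 (cv2) and the standard library are available. Lean on these libraries where they do the work, as an engineer would, in place of code of your own. Each camera call takes 0.05 s, during which the arm holds its last target. There are 200 camera calls.

## Working session

There is one attempt and no reset: what is moved stays moved. The work goes in short steps, Python scripts to look and compute and a tool call to move; the robot and the scene stay as the last step left them, time stands still between calls to the robot, and variables do not carry over. Pictures are saved under pics/ and viewed, about 8 in all and at most 12, crops included, and the job is handed in when it is done.

Besides the shell and the picture viewer there is one more tool, called as a command line: name --argument value ..., lists and objects as JSON in quotes. move_arm: Moves the arm, as the interface text tells. Its arguments: {"type":"object","properties":{"moves":{"type":"array"},"force":{"type":"number"}},"required":["moves"]}

```bash
mkdir -p pics; cat > h.py <<'E'
import numpy as np, cv2
from cell import read_state, vision, ticket
def snap(n,f):
    im=vision.camera(n); cv2.imwrite('pics/'+f,im[:,:,::-1]); return im
def cal(n):
    c=vision.get_calibration(n); f=200/np.tan(np.radians(c['fovy'])/2)
    return np.array([[f,0,c['cx']],[0,f,c['cy']],[0,0,1]]),np.array(c['dist'],float),np.array(c['pose'])
def ray(n,uv):
    K,d,P=cal(n); p=cv2.undistortPoints(np.array(uv,float).reshape(-1,1,2),K,d).reshape(-1,2)
    return P[:3,3],np.c_[p,np.ones(len(p))]@P[:3,:3].T
def onz(n,uv,z):
    o,r=ray(n,uv); return o+r*((z-o[2])/r[:,2])[:,None]
def proj(n,X):
    K,d,P=cal(n); R=P[:3,:3].T
    return cv2.projectPoints(np.array(X,float).reshape(-1,3),cv2.Rodrigues(R)[0],-R@P[:3,3],K,d)[0].reshape(-1,2)
E
python3 - <<'E'
from h import *
for n in('scene','top'): snap(n,n+'0.png'); K,d,P=cal(n); print(n,K[0,0],d,P.round(3))
s=read_state(); print(s)
E
```

```text
scene 364.7893442126523 [-0.07201789  0.          0.          0.          0.        ] [[ 0.908 -0.242  0.343  0.104]
 [-0.419 -0.48   0.771 -0.722]
 [-0.022 -0.843 -0.537  0.604]
 [ 0.     0.     0.     1.   ]]
top 450.26141559752324 [-0.05723573  0.          0.          0.          0.        ] [[-0.014 -0.99   0.143  0.337]
 [-1.     0.017  0.015  0.074]
 [-0.017 -0.143 -0.99   1.04 ]
 [ 0.     0.     0.     1.   ]]
{'clock': 0.1, 'qpos': array([ 1.57158722e+00,  2.55686371e-01,  1.07145358e-01, -4.12717575e-04,
       -1.42390134e+00, -2.84594979e-01]), 'qd': array([ 0.00070834, -0.00076266,  0.00277076, -0.00096892, -0.00057609,
       -0.00045965]), 'tau': array([-2.91430959e-03, -3.87605166e+01,  2.38472342e+01,  5.37779644e+00,
       -3.80166675e-03,  6.87959044e-06]), 'eef_pos': array([0.15386447, 0.52771231, 0.30309286]), 'eef_rot': array([ 3.10833195e+00, -4.44159574e-01, -2.66882124e-04]), 'contact_force': array([ 0.65216887, -0.83484735, -0.5323995 ]), 'moment': array([ 0.00377307,  0.02990127, -0.046911  ]), 'width': 0.0853584034739843}
```

View pics/top0.png

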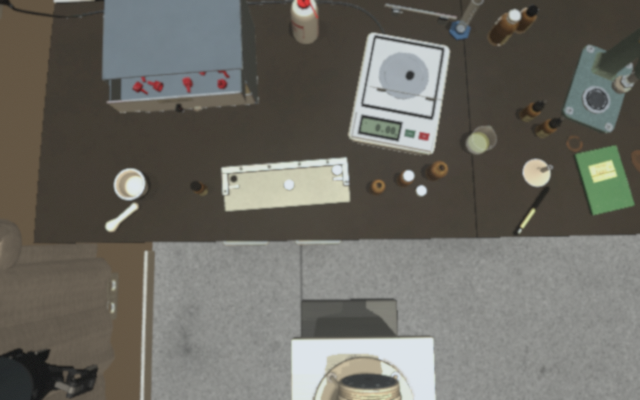

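View pics/scene0.png

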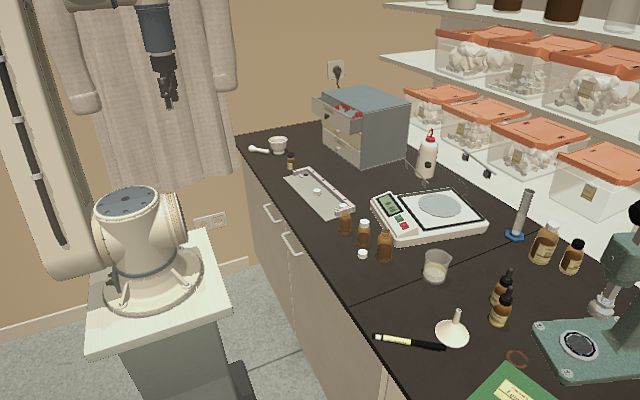

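The top view shows the plate at (222–350, 158–211), the loose cap near (289,185), the seated cap near (337,170), and the empty pad on the left near (233,179). The vial is at (200,187). The scene view shows the same layout with the arm raised to the left.

```bash
python3 - <<'E'
from h import *
a=cv2.imread('pics/top0.png')[150:220,185:365]; b=cv2.imread('pics/scene0.png')[145:235,270:400]
A=cv2.resize(a,None,fx=4.4,fy=4.4,interpolation=cv2.INTER_CUBIC)
B=cv2.resize(b,None,fx=3,fy=3,interpolation=cv2.INTER_CUBIC)
c=np.zeros((A.shape[0]+B.shape[0],800,3),np.uint8); c[:A.shape[0],:A.shape[1]]=A; c[A.shape[0]:,:B.shape[1]]=B
cv2.imwrite('pics/crop.png',c)
E
```

```text
(no output)
```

View pics/crop.png

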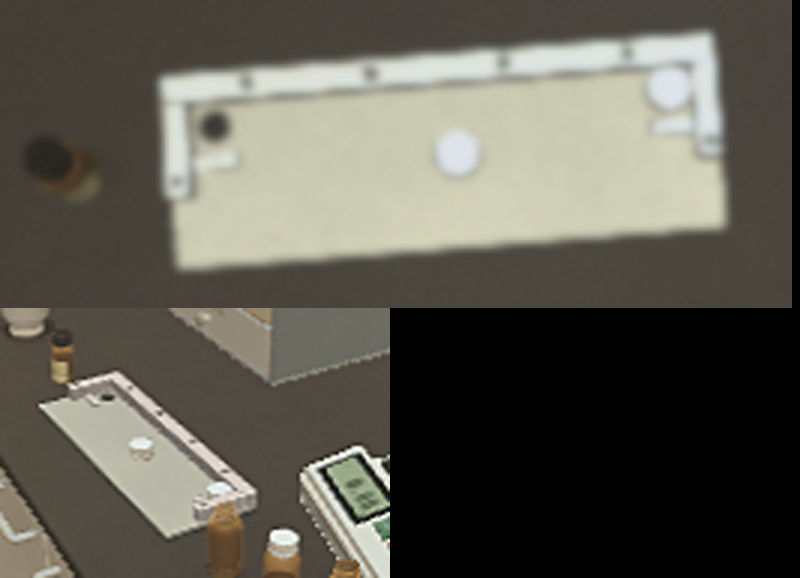

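The crop shows the loose cap at (457,153), the seated cap at (668,87), the pad at (214,127), the plate's near edge from (178,268) to (727,228), and the rail's inner edge from about (190,101) to (690,65). The target is the left pocket.

```bash
python3 - <<'E'
from h import *
im=cv2.imread('pics/top0.png'); 
f=lambda U,V:((U+.5)/4.4-.5+185,(V+.5)/4.4-.5+150)
b,g,r=[im[:,:,i].astype(int) for i in range(3)]
m=((b>r+3)&(b>170)).astype(np.uint8); m[:150]=0;m[220:]=0;m[:,:185]=0;m[:,360:]=0
n,l,st,c=cv2.connectedComponentsWithStats(m)
for i in range(1,n):
    if st[i,4]>20: print('white',st[i],c[i],onz('top',[c[i]],.022))
# bright plate mask outline
m=(im.min(2)>115).astype(np.uint8); m[:150]=0;m[220:]=0;m[:,:215]=0;m[:,360:]=0
# near edge: last bright row subpixel per column
G=im.mean(2); pts=[]
for u in range(232,345,3):
    col=G[190:220,u]; k=np.where((col[:-1]>=115)&(col[1:]<115))[0][-1]; pts.append((u,190+k+(col[k]-115)/(col[k]-col[k+1])))
e=onz('top',pts,.008); p=np.polyfit(e[:,1],e[:,0],1); print('near edge x=',p,'yaw',-np.degrees(np.arctan(p[0])),np.std(e[:,0]-np.polyval(p,e[:,1])))
# left/right ends of near part
for v in(203,206,):
    row=G[v,215:240]; k=np.where((row[:-1]<115)&(row[1:]>=115))[0][0]; print('L',onz('top',[(215+k+(115-row[k])/(row[k+1]-row[k]),v)],.008))
for v in(190,196):
    row=G[v,335:360]; k=np.where((row[:-1]>=115)&(row[1:]<115))[0][-1]; print('R',onz('top',[(335+k+(row[k]-115)/(row[k]-row[k+1]),v)],.008))
# far edge, rail outer top
pts=[]
for u in range(226,345,3):
    col=G[150:185,u]; k=np.where((col[:-1]<130)&(col[1:]>=130))[0][0]; pts.append((u,150+k+(130-col[k])/(col[k+1]-col[k])))
e=onz('top',pts,.024); p=np.polyfit(e[:,1],e[:,0],1); print('rail outer x=',p,'yaw',-np.degrees(np.arctan(p[0])),np.std(e[:,0]-np.polyval(p,e[:,1])))
print('pad',onz('top',[f(214,127)],.008),'vial cap',onz('top',[f(46,158)],.063))
# stereo: scene cap
im=cv2.imread('pics/scene0.png'); q=(270+141/3,145+(441-308)/3)
o1,r1=ray('scene',[q]); o2,r2=ray('top',[f(457,153)])
A=np.c_[r1[0],-r2[0]]; t=np.linalg.lstsq(A,o2-o1,rcond=None)[0]; print('stereo cap top',o1+t[0]*r1[0],o2+t[1]*r2[0])
E
```

```text
white [328 160  21  21 140] [341.63571429 169.02857143] [[0.53068533 0.03964756 0.022     ]]
white [332 165  11  10  79] [337.21518987 169.06329114] [[0.53078042 0.04980296 0.022     ]]
white [284 180  10  10  68] [288.57352941 184.41176471] [[0.49698047 0.16189507 0.022     ]]
near edge x= [-0.06170959  0.45804615] yaw 3.5312211297839995 0.0002552291749198079
L [[0.45810524 0.31380634 0.008     ]]
L [[0.4511022  0.31351351 0.008     ]]
R [[0.48370567 0.02231641 0.008     ]]
R [[0.46969751 0.02158013 0.008     ]]
rail outer x= [-0.06251221  0.56091054] yaw 3.5770312580769046 0.00033997035847278524
pad [[0.51543627 0.29262811 0.008     ]] vial cap [[0.49162066 0.36612456 0.063     ]]
stereo cap top [0.49844856 0.16179171 0.02084888] [0.49724776 0.16222791 0.02069776]
```

move_arm --moves '[{"hand": 0,"x": 0.399,"y": 0.267,"z": 0.1,"roll": -0.346},{"hand": 0,"x": 0.399,"y": 0.267,"z": 0.1,"roll": -0.346},{"hand": 0,"x": 0.399,"y": 0.267,"z": 0.1,"roll": -0.346},{"hand": 0,"x": 0.399,"y": 0.267,"z": 0.1,"roll": -0.346},{"hand": 0,"x": 0.399,"y": 0.267,"z": 0.1,"roll": -0.346},{"hand": 0,"x": 0.399,"y": 0.267,"z": 0.1,"roll": -0.346},{"hand": 0,"x": 0.399,"y": 0.267,"z": 0.153,"roll": -0.346},{"hand": 0,"x": 0.399,"y": 0.267,"z": 0.153,"roll": -0.346},{"hand": 0,"x": 0.399,"y": 0.267,"z": 0.153,"roll": -0.346},{"hand": 0,"x": 0.399,"y": 0.267,"z": 0.153,"roll": -0.346},{"hand": 0,"x": 0.399,"y": 0.267,"z": 0.153,"roll": -0.346},{"hand": 0,"x": 0.399,"y": 0.267,"z": 0.153,"roll": -0.346},{"hand": 0,"x": 0.399,"y": 0.267,"z": 0.153,"roll": -0.346},{"hand": 0,"x": 0.399,"y": 0.267,"z": 0.153,"roll": -0.346},{"hand": 0,"x": 0.399,"y": 0.267,"z": 0.153,"roll": -0.346},{"hand": 0,"x": 0.399,"y": 0.267,"z": 0.153,"roll": -0.346},{"hand": 0,"x": 0.399,"y": 0.267,"z": 0.153,"roll": -0.346}]'

```text
clock: 1.52
eef_pos: [0.462, 0.1611, 0.1516]
eef_rot: [-3.139, -0.1, -0.002]
contact_force: [1.4, -0.6, 0.3]
width: 0.0001
```

```bash
cat >> h.py <<'E'
from scipy.spatial.transform import Rotation as Ro
C=np.array([.499,.170]); Y=np.radians(3.55); PR=np.array([[np.cos(Y),-np.sin(Y)],[np.sin(Y),np.cos(Y)]])
def st():
    s=read_state(); R=Ro.from_rotvec(s['eef_rot']).as_matrix(); p=s['eef_pos']
    print('t',round(s['clock'],2),'plate xy',((p[:2]-C)@PR*1000).round(1),'tcp',p.round(4),'toolx yaw in plate',np.degrees(np.arctan2(R[1,0],R[0,0])-Y).round(2),'tilt',R[:,2].round(3),'F',s['contact_force'].round(1),'w',round(s['width'],4),'q6',s['qpos'][5].round(2))
    return s,R
def need(px,py,z,yaw):
    s,R=st(); w=C+PR@np.array([px,py])/1000; d=R.T@(np.r_[w,z]-s['eef_pos'])
    a=np.degrees(np.arctan2(R[1,0],R[0,0])-Y); print('need',d.round(4),'roll',round(-np.radians(yaw-a),3))
def caps(n='top'):
    im=snap(n,'_last_%s.png'%n).astype(int); m=((im[:,:,2]>im[:,:,0]+3)&(im[:,:,2]>170)).astype(np.uint8); m[:150]=0;m[220:]=0;m[:,:185]=0;m[:,360:]=0
    k,l,s,c=cv2.connectedComponentsWithStats(m)
    for i in range(1,k):
        if s[i,4]>25: w=onz(n,[c[i]],.022)[0]; print('white',s[i],'plate',((w[:2]-C)@PR*1000).round(1))
E
python3 - <<'E'
from h import *
need(-38,-8,.088,0); caps()
E
```

```text
t 1.52 plate xy [-37.5  -6.6] tcp [0.462  0.1611 0.1516] toolx yaw in plate 0.11 tilt [ 0.001  0.001 -1.   ] F [ 1.4 -0.6  0.3] w 0.0001 q6 0.98
need [-0.0006  0.0015  0.0636] roll 0.002
white [254 150  37  39 140] plate [22.  18.6]
white [329 159  19  16 173] plate [  31.1 -125.8]
white [313 162  13   4  28] plate [ 40.4 -79.4]
white [201 181  33  27 356] plate [-10.3 158.5]
white [185 207  12  13 101] plate [-53.3 222.7]
```

move_arm --moves '[{"hand": 0,"x": -0.001,"y": 0.0015,"z": 0.03,"roll": 0},{"hand": 0,"x": -0.001,"y": 0.0015,"z": 0.055,"roll": 0},{"hand": 0,"x": -0.001,"y": 0.0015,"z": 0.0635,"roll": 0},{"hand": 0,"x": -0.001,"y": 0.0015,"z": 0.0635,"roll": 0},{"hand": 0,"x": -0.001,"y": 0.0015,"z": 0.0635,"roll": 0}]'

```text
clock: 1.98
eef_pos: [0.4616, 0.159, 0.0881]
eef_rot: [3.14, 0.1, 0.001]
contact_force: [0.1, -0.1, 1.1]
width: -0.0
```

```bash
python3 - <<'E'
from h import *
st(); snap('scene','s1.png');snap('top','t1.png')
a=cv2.imread('pics/t1.png')[150:225,205:365]; b=cv2.imread('pics/s1.png')[150:230,280:360]
A=cv2.resize(a,None,fx=4,fy=4,interpolation=cv2.INTER_CUBIC);B=cv2.resize(b,None,fx=3.7,fy=3.7,interpolation=cv2.INTER_CUBIC)
c=np.zeros((600,640,3),np.uint8);c[:300]=A;c[300:300+B.shape[0],:B.shape[1]]=B;cv2.imwrite('pics/c1.png',c)
E
```

```text
t 1.98 plate xy [-38.   -8.7] tcp [0.4616 0.159  0.0881] toolx yaw in plate 0.09 tilt [ 0.001 -0.    -1.   ] F [ 0.1 -0.1  1.1] w -0.0 q6 0.98
```

View pics/c1.png

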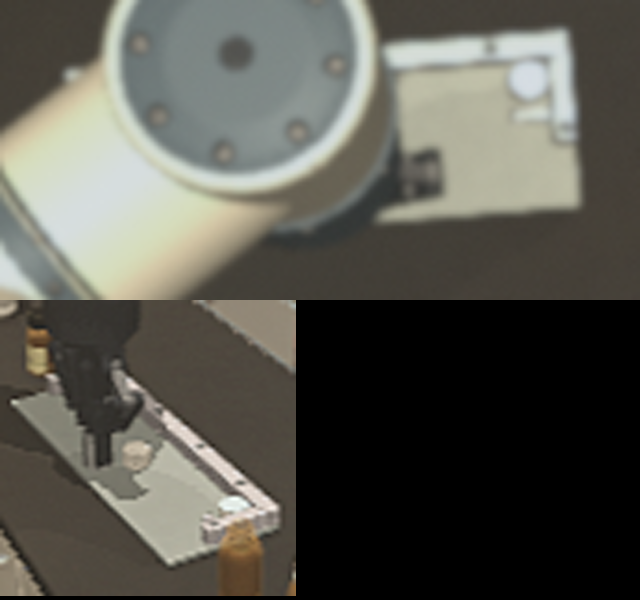

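The fingertips stand just behind the cap in the scene crop, with a cap-to-finger gap of about 10 mm. Now I push toward the rail.

move_arm --moves '[{"hand": 0,"x": 0.004,"y": 0,"z": 0},{"hand": 0,"x": 0.008,"y": 0,"z": 0},{"hand": 0,"x": 0.011,"y": 0,"z": 0},{"hand": 0,"x": 0.014,"y": 0,"z": 0},{"hand": 0,"x": 0.017,"y": 0,"z": 0},{"hand": 0,"x": 0.02,"y": 0,"z": 0},{"hand": 0,"x": 0.023,"y": 0,"z": 0},{"hand": 0,"x": 0.026,"y": 0,"z": 0},{"hand": 0,"x": 0.029,"y": 0,"z": 0},{"hand": 0,"x": 0.032,"y": 0,"z": 0},{"hand": 0,"x": 0.034,"y": 0,"z": 0},{"hand": 0,"x": 0.036,"y": 0,"z": 0},{"hand": 0,"x": 0.037,"y": 0,"z": 0},{"hand": 0,"x": 0.038,"y": 0,"z": 0},{"hand": 0,"x": 0.038,"y": 0,"z": 0}]'

```text
invalid input
```

```bash
cat >> h.py <<'E'
def crop(f):
    im=snap('scene','_s.png')[150:230,280:360,::-1]; cv2.imwrite('pics/'+f,cv2.resize(im,None,fx=6,fy=6,interpolation=cv2.INTER_CUBIC))
E
python3 - <<'E'
from h import *
st(); crop('c2.png')
w=lambda x,y:np.r_[C+PR@np.array([x,y])/1000,.022]
print((proj('scene',[w(24.5,-8),w(13,-8),w(36,-8)])-[280,150])*6)
E
```

```text
t 2.08 plate xy [-37.4  -8.5] tcp [0.4622 0.1592 0.0889] toolx yaw in plate 0.07 tilt [ 0.003  0.001 -1.   ] F [-0.3 -0.8  0.7] w -0.0001 q6 0.98
[[265.01016781 221.14474983]
 [245.66537893 226.87895112]
 [284.20134912 215.45677667]]
```

View pics/c2.png

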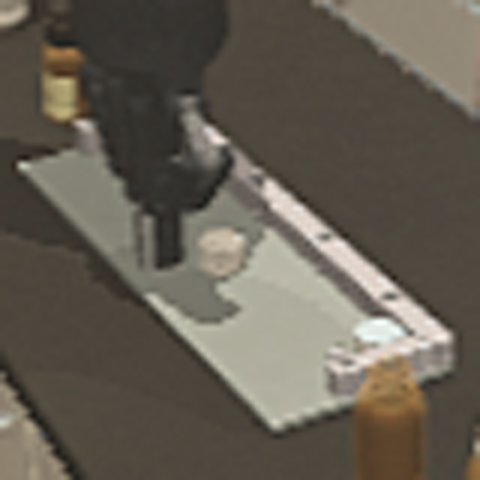

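The call was refused because `roll` was missing, so nothing has moved. The cap's top is still at about (222,243) in the crop.

move_arm --moves '[{"hand": 0,"x": 0.004,"y": 0,"z": 0,"roll": 0},{"hand": 0,"x": 0.008,"y": 0,"z": 0,"roll": 0},{"hand": 0,"x": 0.011,"y": 0,"z": 0,"roll": 0},{"hand": 0,"x": 0.014,"y": 0,"z": 0,"roll": 0},{"hand": 0,"x": 0.017,"y": 0,"z": 0,"roll": 0},{"hand": 0,"x": 0.02,"y": 0,"z": 0,"roll": 0},{"hand": 0,"x": 0.023,"y": 0,"z": 0,"roll": 0},{"hand": 0,"x": 0.026,"y": 0,"z": 0,"roll": 0},{"hand": 0,"x": 0.029,"y": 0,"z": 0,"roll": 0},{"hand": 0,"x": 0.032,"y": 0,"z": 0,"roll": 0},{"hand": 0,"x": 0.034,"y": 0,"z": 0,"roll": 0},{"hand": 0,"x": 0.036,"y": 0,"z": 0,"roll": 0},{"hand": 0,"x": 0.037,"y": 0,"z": 0,"roll": 0},{"hand": 0,"x": 0.038,"y": 0,"z": 0,"roll": 0},{"hand": 0,"x": 0.038,"y": 0,"z": 0,"roll": 0}]'

```text
clock: 3.38
eef_pos: [0.4994, 0.1608, 0.0874]
eef_rot: [3.14, 0.098, 0.0]
contact_force: [0.8, -0.3, -0.3]
width: -0.0002
```

```bash
python3 - <<'E'
from h import *
st(); crop('c3.png')
E
```

```text
t 3.38 plate xy [-0.2 -9.2] tcp [0.4994 0.1608 0.0874] toolx yaw in plate 0.01 tilt [ 0. -0. -1.] F [ 0.8 -0.3 -0.3] w -0.0002 q6 1.02
```

View pics/c3.png

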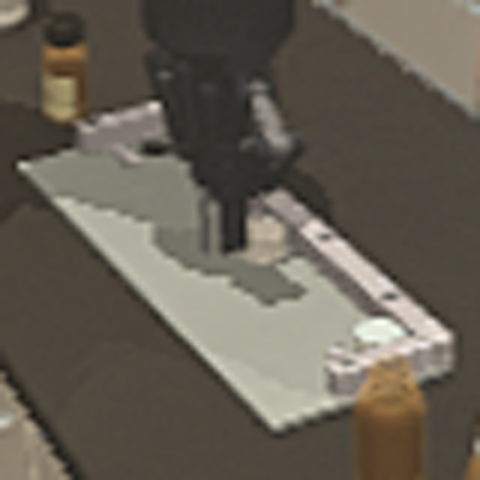

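The cap now sits close to the rail at about (268,225). I inch forward until a force shows.

move_arm --moves '[{"hand": 0,"x": 0.0007,"y": 0,"z": 0,"roll": 0},{"hand": 0,"x": 0.0015,"y": 0,"z": 0,"roll": 0},{"hand": 0,"x": 0.0015,"y": 0,"z": 0,"roll": 0}]'

```text
clock: 3.68
eef_pos: [0.5009, 0.1609, 0.0874]
eef_rot: [-3.14, -0.098, -0.0]
contact_force: [0.1, 0.1, -0.2]
width: -0.0001
```

move_arm --moves '[{"hand": 0,"x": 0.0005,"y": 0,"z": 0,"roll": 0},{"hand": 0,"x": 0.001,"y": 0,"z": 0,"roll": 0},{"hand": 0,"x": 0.001,"y": 0,"z": 0,"roll": 0}]'

```text
clock: 3.93
eef_pos: [0.5019, 0.1609, 0.0874]
eef_rot: [-3.14, -0.098, -0.0]
contact_force: [0.2, 0.4, 0.3]
width: -0.0001
```

```bash
python3 - <<'E'
from h import *
st()
E
```

```text
t 3.93 plate xy [ 2.3 -9.2] tcp [0.5019 0.1609 0.0874] toolx yaw in plate 0.02 tilt [ 0.  0. -1.] F [0.2 0.4 0.3] w -0.0001 q6 1.03
```

move_arm --moves '[{"hand": 0,"x": 0.0005,"y": 0,"z": 0,"roll": 0},{"hand": 0,"x": 0.001,"y": 0,"z": 0,"roll": 0},{"hand": 0,"x": 0.001,"y": 0,"z": 0,"roll": 0}]'

```text
clock: 4.18
eef_pos: [0.5025, 0.1609, 0.0873]
eef_rot: [3.14, 0.098, -0.001]
contact_force: [-1.4, -0.2, 0.2]
width: 0.0001
```

move_arm --moves '[{"hand": 0,"x": 0.0005,"y": 0,"z": 0,"roll": 0},{"hand": 0,"x": 0.001,"y": 0,"z": 0,"roll": 0},{"hand": 0,"x": 0.001,"y": 0,"z": 0,"roll": 0}]'

```text
clock: 4.43
eef_pos: [0.5029, 0.1607, 0.087]
eef_rot: [3.139, 0.097, -0.003]
contact_force: [-4.1, 0.0, 2.6]
width: -0.0001
```

```bash
python3 - <<'E'
from h import *
st(); crop('c4.png')
E
```

```text
t 4.43 plate xy [ 3.4 -9.5] tcp [0.5029 0.1607 0.087 ] toolx yaw in plate -0.0 tilt [-0.002 -0.001 -1.   ] F [-4.1  0.   2.6] w -0.0001 q6 1.03
```

The force reads −4 N along x and the fingertips have stalled, so the cap is against the rail. I back off, turn the tool to 65°, and come in on the cap's right side.

move_arm --moves '[{"hand": 0,"x": -0.008,"y": 0,"z": 0,"roll": 0},{"hand": 0,"x": -0.025,"y": 0,"z": -0.001,"roll": 0},{"hand": 0,"x": -0.025,"y": 0.01,"z": -0.001,"roll": -0.12},{"hand": 0,"x": -0.025,"y": 0.024,"z": -0.001,"roll": -0.24},{"hand": 0,"x": -0.025,"y": 0.024,"z": -0.001,"roll": -0.36},{"hand": 0,"x": -0.025,"y": 0.024,"z": -0.001,"roll": -0.48},{"hand": 0,"x": -0.025,"y": 0.024,"z": -0.001,"roll": -0.6},{"hand": 0,"x": -0.025,"y": 0.024,"z": -0.001,"roll": -0.72},{"hand": 0,"x": -0.025,"y": 0.024,"z": -0.001,"roll": -0.84},{"hand": 0,"x": -0.025,"y": 0.024,"z": -0.001,"roll": -0.96},{"hand": 0,"x": -0.025,"y": 0.024,"z": -0.001,"roll": -1.08},{"hand": 0,"x": -0.025,"y": 0.024,"z": -0.001,"roll": -1.134},{"hand": 0,"x": -0.025,"y": 0.024,"z": -0.001,"roll": -1.134},{"hand": 0,"x": -0.01,"y": 0.024,"z": -0.001,"roll": -1.134},{"hand": 0,"x": 0.005,"y": 0.024,"z": -0.001,"roll": -1.134},{"hand": 0,"x": 0.005,"y": 0.024,"z": -0.001,"roll": -1.134},{"hand": 0,"x": 0.005,"y": 0.024,"z": -0.001,"roll": -1.134}]'

```text
clock: 5.9
eef_pos: [0.5108, 0.1376, 0.0884]
eef_rot: [2.598, 1.766, 0.002]
contact_force: [-0.6, 0.2, -0.1]
width: -0.0001
```

```bash
python3 - <<'E'
from h import *
need(9.2,-33.7,.088,65); crop('c5.png')
E
```

```text
t 5.9 plate xy [  9.7 -33.1] tcp [0.5108 0.1376 0.0884] toolx yaw in plate 64.87 tilt [ 0.001  0.    -1.   ] F [-0.6  0.2 -0.1] w -0.0001 q6 2.21
need [-0.0008 -0.0002  0.0004] roll -0.002
```

View pics/c5.png

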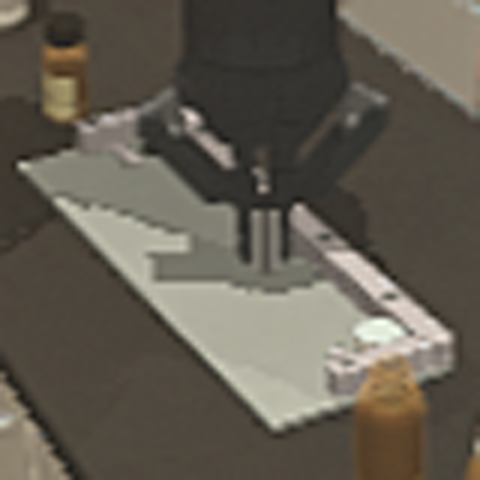

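The fingers are at (265,265), right of the cap, which is hidden behind them. The rail and seated cap look untouched. Next is the first 100 mm of the slide along plate +y.

move_arm --moves '[{"hand": 0,"x": 0.0045,"y": -0.0021,"z": 0,"roll": 0},{"hand": 0,"x": 0.0091,"y": -0.0042,"z": 0,"roll": 0},{"hand": 0,"x": 0.0136,"y": -0.0063,"z": 0,"roll": 0},{"hand": 0,"x": 0.0181,"y": -0.0085,"z": 0,"roll": 0},{"hand": 0,"x": 0.0227,"y": -0.0106,"z": 0,"roll": 0},{"hand": 0,"x": 0.0272,"y": -0.0127,"z": 0,"roll": 0},{"hand": 0,"x": 0.0317,"y": -0.0148,"z": 0,"roll": 0},{"hand": 0,"x": 0.0362,"y": -0.0169,"z": 0,"roll": 0},{"hand": 0,"x": 0.0408,"y": -0.019,"z": 0,"roll": 0},{"hand": 0,"x": 0.0453,"y": -0.0211,"z": 0,"roll": 0},{"hand": 0,"x": 0.0498,"y": -0.0233,"z": 0,"roll": 0},{"hand": 0,"x": 0.0544,"y": -0.0254,"z": 0,"roll": 0},{"hand": 0,"x": 0.0589,"y": -0.0275,"z": 0,"roll": 0},{"hand": 0,"x": 0.0634,"y": -0.0296,"z": 0,"roll": 0},{"hand": 0,"x": 0.068,"y": -0.0317,"z": 0,"roll": 0},{"hand": 0,"x": 0.0725,"y": -0.0338,"z": 0,"roll": 0},{"hand": 0,"x": 0.077,"y": -0.0359,"z": 0,"roll": 0},{"hand": 0,"x": 0.0815,"y": -0.038,"z": 0,"roll": 0},{"hand": 0,"x": 0.0861,"y": -0.0402,"z": 0,"roll": 0},{"hand": 0,"x": 0.0906,"y": -0.0423,"z": 0,"roll": 0}]'

```text
clock: 7.62
eef_pos: [0.504, 0.2377, 0.0884]
eef_rot: [-2.596, -1.769, -0.0]
contact_force: [0.2, 0.7, -0.1]
width: -0.0001
```

```bash
python3 - <<'E'
from h import *
need(9.7,98,.088,65); crop('c6.png')
E
```

```text
t 7.62 plate xy [ 9.2 67.3] tcp [0.504  0.2377 0.0884] toolx yaw in plate 64.98 tilt [-0.  0. -1.] F [ 0.2  0.7 -0.1] w -0.0001 q6 2.05
need [ 0.0281 -0.0125  0.0004] roll -0.0
```

View pics/c6.png

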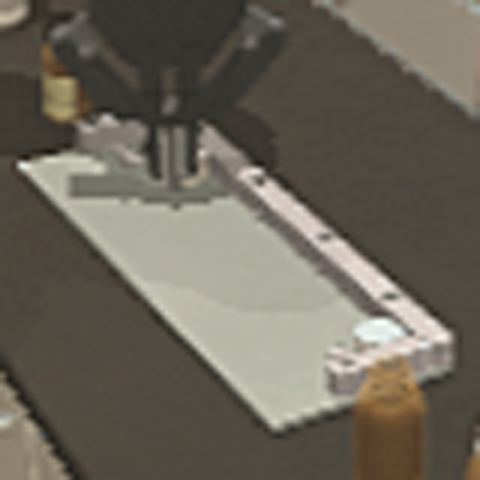

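Nothing is left behind on the plate, and a pale edge of the cap shows beyond the fingers at (205,165). I continue to about 98 mm.

move_arm --moves '[{"hand": 0,"x": 0.0036,"y": -0.0016,"z": 0,"roll": 0},{"hand": 0,"x": 0.0072,"y": -0.0032,"z": 0,"roll": 0},{"hand": 0,"x": 0.0108,"y": -0.0048,"z": 0,"roll": 0},{"hand": 0,"x": 0.0144,"y": -0.0064,"z": 0,"roll": 0},{"hand": 0,"x": 0.018,"y": -0.008,"z": 0,"roll": 0},{"hand": 0,"x": 0.0216,"y": -0.0096,"z": 0,"roll": 0},{"hand": 0,"x": 0.0252,"y": -0.0112,"z": 0,"roll": 0},{"hand": 0,"x": 0.0281,"y": -0.0125,"z": 0,"roll": 0},{"hand": 0,"x": 0.0281,"y": -0.0125,"z": 0,"roll": 0}]'

```text
clock: 8.42
eef_pos: [0.5027, 0.2686, 0.0884]
eef_rot: [-2.596, -1.77, -0.0]
contact_force: [-0.1, -0.9, -0.4]
width: -0.0
```

move_arm --moves '[{"hand": 0,"x": 0.0014,"y": -0.0006,"z": 0,"roll": 0},{"hand": 0,"x": 0.0027,"y": -0.0013,"z": 0,"roll": 0},{"hand": 0,"x": 0.0036,"y": -0.0017,"z": 0,"roll": 0},{"hand": 0,"x": 0.0036,"y": -0.0017,"z": 0,"roll": 0}]'

```text
clock: 8.75
eef_pos: [0.5024, 0.272, 0.0884]
eef_rot: [-2.596, -1.769, -0.0]
contact_force: [0.3, 0.4, 0.7]
width: 0.0002
```

Plate y is now about 101.7 with no stop force. I inch on.

move_arm --moves '[{"hand": 0,"x": 0.0009,"y": -0.0004,"z": 0,"roll": 0},{"hand": 0,"x": 0.0009,"y": -0.0004,"z": 0,"roll": 0},{"hand": 0,"x": 0.0009,"y": -0.0004,"z": 0,"roll": 0}]'

```text
clock: 9.0
eef_pos: [0.5024, 0.2729, 0.0884]
eef_rot: [-2.596, -1.769, -0.0]
contact_force: [-0.3, 0.3, -0.4]
width: -0.0001
```

move_arm --moves '[{"hand": 0,"x": 0.0009,"y": -0.0004,"z": 0,"roll": 0},{"hand": 0,"x": 0.0009,"y": -0.0004,"z": 0,"roll": 0},{"hand": 0,"x": 0.0009,"y": -0.0004,"z": 0,"roll": 0}]'

```text
clock: 9.25
eef_pos: [0.5023, 0.2739, 0.0884]
eef_rot: [2.596, 1.769, -0.0]
contact_force: [-1.0, 0.6, -0.2]
width: -0.0002
```

```bash
python3 - <<'E'
from h import *
st()
E
```

```text
t 9.25 plate xy [  9.8 103.5] tcp [0.5023 0.2739 0.0884] toolx yaw in plate 64.99 tilt [-0. -0. -1.] F [-1.   0.6 -0.2] w -0.0002 q6 1.99
```

move_arm --moves '[{"hand": 0,"x": 0.0009,"y": -0.0004,"z": 0,"roll": 0},{"hand": 0,"x": 0.0009,"y": -0.0004,"z": 0,"roll": 0},{"hand": 0,"x": 0.0009,"y": -0.0004,"z": 0,"roll": 0}]'

```text
clock: 9.5
eef_pos: [0.5021, 0.2744, 0.0883]
eef_rot: [2.596, 1.769, -0.002]
contact_force: [-0.5, -2.4, 1.7]
width: 0.0
```

move_arm --moves '[{"hand": 0,"x": 0.0009,"y": -0.0004,"z": 0,"roll": 0},{"hand": 0,"x": 0.0009,"y": -0.0004,"z": 0,"roll": 0},{"hand": 0,"x": 0.0009,"y": -0.0004,"z": 0,"roll": 0}]'

```text
clock: 9.75
eef_pos: [0.5018, 0.275, 0.0882]
eef_rot: [2.596, 1.768, -0.003]
contact_force: [-1.8, -5.0, 2.3]
width: 0.0001
```

```bash
python3 - <<'E'
from h import *
st()
E
```

```text
t 9.75 plate xy [  9.3 104.6] tcp [0.5018 0.275  0.0882] toolx yaw in plate 64.98 tilt [-0.001 -0.002 -1.   ] F [-1.8 -5.   2.3] w 0.0001 q6 1.99
```

The force reads −5 N in y and −1.8 N in x at the expected spot, so the cap is home. I back straight off, lift, and clear the view.

move_arm --moves '[{"hand": 0,"x": -0.004,"y": 0,"z": 0,"roll": 0},{"hand": 0,"x": -0.012,"y": 0,"z": 0,"roll": 0},{"hand": 0,"x": -0.03,"y": 0,"z": 0,"roll": 0},{"hand": 0,"x": -0.03,"y": 0,"z": -0.03,"roll": 0},{"hand": 0,"x": -0.03,"y": 0,"z": -0.07,"roll": 0},{"hand": 0,"x": -0.03,"y": 0,"z": -0.11,"roll": 0},{"hand": 0,"x": -0.06,"y": 0,"z": -0.14,"roll": 0},{"hand": 0,"x": -0.1,"y": 0,"z": -0.16,"roll": 0},{"hand": 0,"x": -0.14,"y": 0,"z": -0.16,"roll": 0},{"hand": 0,"x": -0.18,"y": 0,"z": -0.16,"roll": 0},{"hand": 0,"x": -0.22,"y": 0,"z": -0.16,"roll": 0},{"hand": 0,"x": -0.26,"y": 0,"z": -0.16,"roll": 0},{"hand": 0,"x": -0.3,"y": 0,"z": -0.16,"roll": 0},{"hand": 0,"x": -0.3,"y": 0,"z": -0.16,"roll": 0},{"hand": 0,"x": -0.3,"y": 0,"z": -0.16,"roll": 0},{"hand": 0,"x": -0.3,"y": 0,"z": -0.16,"roll": 0}]'

```text
clock: 11.08
eef_pos: [0.3927, -0.0033, 0.2487]
eef_rot: [2.597, 1.768, 0.003]
contact_force: [1.0, -0.0, -0.4]
width: -0.0003
```

```bash
python3 - <<'E'
from h import *
st(); caps()
a=cv2.imread('pics/_last_top.png')[150:220,185:365]
im=snap('scene','_s.png')[145:245,270:400,::-1]
A=cv2.resize(a,None,fx=4.4,fy=4.4,interpolation=cv2.INTER_CUBIC); B=cv2.resize(im,None,fx=2.9,fy=2.9,interpolation=cv2.INTER_CUBIC)
c=np.zeros((600,800,3),np.uint8); c[:A.shape[0],:A.shape[1]]=A; c[308:308+B.shape[0],:B.shape[1]]=B
cv2.imwrite('pics/c7.png',c)
E
```

```text
t 11.08 plate xy [-116.9 -166.4] tcp [ 0.3927 -0.0033  0.2487] toolx yaw in plate 64.94 tilt [ 0.002  0.001 -1.   ] F [ 1.  -0.  -0.4] w -0.0003 q6 2.37
white [329 159  19  22 207] plate [  25.5 -127.4]
white [227 173  10   9  71] plate [ 24.9 121.6]
white [347 216  13   4  35] plate [ -90.8 -150.2]
```

View pics/c7.png

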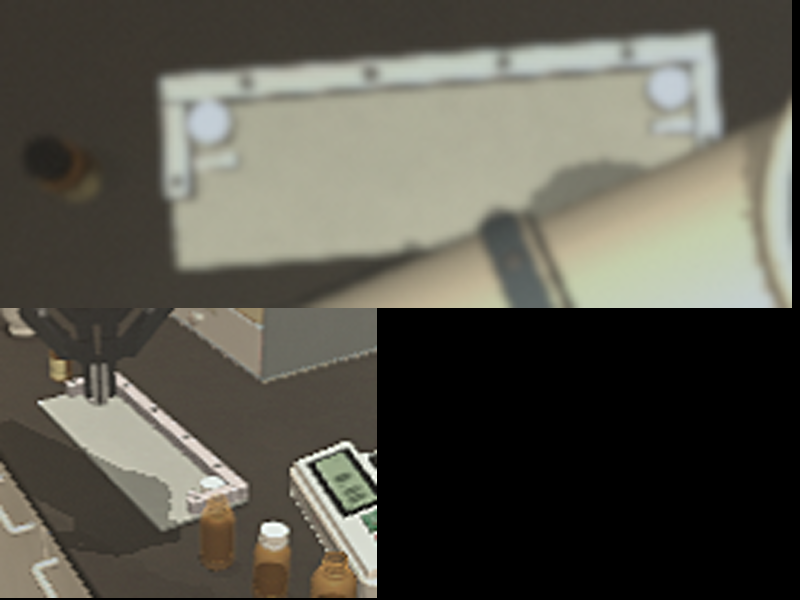

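The cap is in the left pocket at (209,122), measured at plate (24.9, 121.6) against an ideal of (24.5, 121.5). The seated cap, vial and bottles are where they were.

```bash
python3 -c "
from h import *
print(ticket.close_job())"
```

```text
the job is handed in; nothing more can be done
None
```

The cap is home in the empty left corner pocket, and the job is handed in at about 11 s on the robot clock.

- **Push to the rail:** I pushed the cap about 27 mm straight to the rail with the closed fingertips. I stopped when the contact force reached about 4 N.
- **Slide to the corner:** I turned the fingertips so they also pressed the cap toward the rail, then slid it along to the end stop. Contact showed as about 5 N along the slide. I then backed straight off, lifted and moved clear.
- **Final check:** The top view put the cap at plate (24.9, 121.6) mm, where touching both the rail and the stop would be (24.5, 121.5). That agrees within the camera calibration of about 2 mm.
- **Other items:** The seated cap and the vial look unmoved in the top view, and the bottles do too in the scene view. I did not check the spare cap separately, but the arm never went near it at low height.
- **Not confirmed or failed:**
  - The fingers hid the cap from both cameras during most of the slide. That it stayed against the rail rests on the angled push and the end result, not on direct sight.
  - One move call was refused because I left out the roll value. Nothing moved, and I sent it again.

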